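Clear the box lid into the offcut rack, then hold the lid half open

ROBOT

A 6-joint arm with a two-finger parallel gripper is mounted at the origin on the work surface; the furniture and walls round the work are solid. World frame = base frame: x ahead of the robot, y to its left, z up, the work surface at z = 0. Lengths are in m, angles in rad, forces in N, time in s.
With the tool pointing down it reaches from about 0.275 to 0.75 m from the base axis. Payload 10.2 kg.
Tool frame: the origin (TCP) lies midway between the tips of the shut fingers; the grasp point (between the pads) lies 19 mm behind it; z points along the fingers, x is the direction in which the jaws open and shut, and the axes are right-handed (so a half turn about z gives the same grasp; the last joint's range is limited). The gripper opens to 85 mm and grips with 20 to 120 N. Pads are 22 mm wide; open, the fingers measure 114 mm over their backs; the gripper's body (76 mm by 85 mm) begins 54 mm behind the grasp point. The pads swing forward as they close: fully open they stand 13 mm farther back than shut.
Start: joints at [-1.448, 0.313, 1.498, -0, 1.331, -0.223], TCP at [0.178, -0.494, 0.231] pointing down, gripper open.
Joint ranges: [-2.94, 2.94], [-0.97, 2.17], [0.19, 2.56], [-1.23, 4.37], [0.02, 3.11], [-2.88, 2.88]. Speed limits (rad/s): [2.39, 2.39, 3.01, 3.14, 3.14, 3.14].

INTERFACE

Orientations are given as a unit quaternion [x, y, z, w].
In Python, from cell import robot, kinematics, viewer, nets gives the robot as it stands. Calls block until the motion is done:
- robot.move_pose(position, orientation): joint-space move of the TCP to a pose.
- robot.move_straight(position, attitude=None, velocity=0.15, contact_N=None): straight line of the TCP; attitude=None keeps the orientation; velocity is the mean speed in m/s. With contact_N (N) it stops when the force on the tool has changed by that much, and returns True; else False.
- robot.set_joints(angles): joint-space move.
- robot.ungrasp() and robot.grab(squeeze=None): open the fingers fully, or close them until they stop; squeeze is the grip in N (None keeps the last).
- robot.sleep(seconds).
- kinematics.ik(position, orientation): joint angles nearest the present ones, or None.
- robot.get_state(): the state.
- viewer.snapshot(name): name is "scene" or "top"; returns the picture (400x640x3 uint8, red, green, blue); there is no depth.
- viewer.calibration(name): a dict with "intrinsics" (3x3 intrinsics, pixels), "rvec" (rotation vector, rad) and "tvec" (3), from world to camera coordinates, as OpenCV has them. Camera axes: x right, y down, z forward; pixel columns grow to the right and rows downward; lengths in m; the calibration is good to about 2 mm. A picture is of the moment at which its call begins. calibration takes no time and is no camera call.
A pose or a line that the arm cannot do raises robot.Unreachable and nothing moves.
- robot.finish_job(): hands the job in, once; it reports no verdict.
Trained networks look in the newest picture that a camera, given by its name, has taken for a name from the list of things; names that differ only in an ending like _2 or _b are one class to them, and where a whole thing is asked for, a point or a joint stands for the part that bears it (a point fixed in the world has none). Each returns a list of dicts, best first, with "conf" (0 to 1); they miss things now and then, are a little off and sometimes report something else, mostly with a low value. They report only what shows in the picture. A call takes as long as a camera call. They do not tell look-alikes from the thing itself.
- nets.spot_in(thing, camera): "centre" ([x, y, z] in m, in world coordinates, good to about 4 mm: the middle of the surface that is visible of it).
- nets.pinpoint(thing, camera): "centre" ([x, y, z] in m, in world coordinates, good to about 4 mm: a listed point, or the origin of a listed thing).
The state is a dict: "time_s": time; "q": joint angles; "qd": joint speeds; "effort": joint torques, N m; "tool_pos": TCP position; "ee_rot": TCP orientation; "contact_force": force on the tool from outside, world axes, zero at the start; "wrist_torque": the same for the moment, N m; "width": opening from 0.0 (shut) to 1.0 (fully open).
Only numpy, scipy, OpenCV 4.12 (cv2) and the standard library are available. Lean on these libraries where they do the work, as an engineer would, in place of code of your own. Each camera call takes 0.05 s, during which the arm holds its last target. There are 200 camera calls.

TASK

I want to fit a lid stay to the wooden box, so first clear its lid: set the two loose wood blocks lying on it flat, square and side by side in the two empty bays of the offcut rack, one in each (either order) with its long side running front to back like the offcut already there, and keep the lid shut until both are in place. Then lift the lid by the wooden lug on its front edge to 45 degrees from shut and keep holding it still there: it falls shut if let go, so finish with the gripper still on the lug. Leave everything else where it is.

Things in the scene. Friction and masses are not known exactly. Their poses are not given: they have to be found in the camera images.
- chisel_box: low dark-brown wooden box with a hinged lid, fixed to the table, 160 deep (x) x 220 wide (y) x 72 mm high with its lid shut. Origin: centre of its underside; x points from its front (which faces the robot) to its hinge side, z up. The lid is 166 x 226 x 11 mm, its flat top 72 mm above the origin.
- chisel_box_lid (a joint): hinge of the lid along the box's far edge: 0 rad shut, grows as the front edge lifts; 45 degrees is 0.785 rad. Free-moving hinge, the lid (0.27 kg) falls shut when let go; stop at 1.83 rad.
- lid_hinge (a point): centre of the hinge axis: on the box's far edge, 61 mm above its underside; the axis runs along the box's y. Axes as the box's.
- lug_grip (a point): gripping point on the lug's centre line, 28 mm out from the lid edge and 15 mm from the lug's end; 193 mm from the hinge axis (lid shut: 193 mm towards the box's front and 5 mm above the axis). Axes as the lid's: x towards the hinge, y along the hinge, z out of the lid's top.
- bench_block: oak block, 34 x 66 (y) x 36 mm high, about 80 g, loose, at first lying on the lid. Origin: centre of its underside; y along its length.
- bench_block_mid (a point): centre of the oak block (18 mm above its underside), same axes
- offcut_a: pine offcut, 42 x 75 (y) x 22 mm high, about 90 g, loose, at first lying on the lid. Origin: centre of its underside; y along its length.
- offcut_a_mid (a point): centre of the pine offcut (11 mm above its underside), same axes
- rack: offcut rack fixed to the table: plywood board 100 deep (x) x 248 wide (y) x 10 mm on a plinth, its top 28 mm above the table; along its far (+x) edge an 8 mm thick fence, 16 mm above the board. Strips 5 mm wide, 3 mm above the board, part it into three bays in a row, 80 mm apart, each 75 x 92 mm inside. Origin: centre, at table height; y along the row. Blocks lie with their length along x.
- bay_1 (a point): centre of the floor of the middle bay (empty at first), 28 mm above the table; axes as the rack's
- bay_2 (a point): centre of the floor of the end bay on the rack's -y side (empty at first), 28 mm above the table; axes as the rack's
- offcut_b: oak offcut 30 x 60 x 26 mm high, already in the end bay on the rack's +y side; stays there. Origin: centre of its underside
- masking_tape: roll of masking tape, 94 mm across, 24 mm high; bystander
- tape_measure: tape measure standing on its edge, 32 x 77 x 62 mm high; bystander
- sanding_block: cork sanding block, 54 x 92 x 29 mm high; bystander
- lid_lug: pale hardwood lifting lug fixed to the middle of the lid's front edge, 16 wide (along y) x 16 thick, sticking out 44 mm from the lid. Its frame is the box's while the lid is shut and turns with the lid. It can be pinched on its two flat sides from above and turns between the fingers as the lid swings.
There are look-alikes about, which are no part of the job. Leave any green look-alike of the offcut_a alone.

How it is judged:
By the outcome, as a careful person would: the job done as asked, in the order asked, and still so for the second after the job is handed in, while the arm keeps its last pose, push and grip.
It also fails if it takes over 64 s, if anything falls off the work surface, if the arm or the gripper's body presses on something with over 40 N, if the wrist force passes 120 N, or if a joint passes its speed limit or range.

## Working session

There is one attempt and no reset: what is moved stays moved. The work goes in short steps, each a Python script; the robot and the scene stay as the last script left them, time stands still between calls to the robot, and variables do not carry over. Pictures are saved under pics/ and viewed, about 8 in all and at most 12, crops included, and the job is handed in when it is done.

```bash
mkdir -p pics; ls; python3 - <<'E'
from cell import robot, kinematics, viewer, nets
import cv2
for c in ("scene","top"):
    im=viewer.snapshot(c); cv2.imwrite(f"pics/{c}0.png",im[:,:,::-1])
    print(c)
    for t in ["chisel_box","lug_grip","lid_hinge","bench_block_mid","offcut_a_mid","rack","bay_1","bay_2","offcut_b"]:
        print(t,[( [round(float(v),4) for v in d["centre"]],round(d["conf"],2)) for d in nets.pinpoint(t,c)])
print(robot.get_state()["time_s"])
E
```

```text
pics
scene
chisel_box [([0.444, -0.2022, 0.0014], 0.48)]
lug_grip [([0.4244, 0.0971, 0.0711], 0.45)]
lid_hinge [([0.606, 0.0322, 0.0545], 0.78)]
bench_block_mid [([0.5684, 0.1184, 0.091], 0.81), ([0.608, 0.0318, 0.0552], 0.2)]
offcut_a_mid [([0.3214, 0.1283, 0.0083], 0.6), ([0.5063, 0.0096, 0.0838], 0.57)]
rack [([0.4048, 0.3423, -0.001], 0.61)]
bay_1 [([0.4023, 0.3383, 0.0268], 0.83), ([0.3539, 0.2706, 0.0258], 0.55)]
bay_2 [([0.4023, 0.3383, 0.0268], 0.83), ([0.3539, 0.2706, 0.0258], 0.55)]
offcut_b [([0.5056, 0.0135, 0.0751], 0.88), ([0.3244, 0.1267, -0.0039], 0.8), ([0.4378, 0.4024, 0.0266], 0.74)]
top
chisel_box [([0.5307, 0.0594, 0.0022], 0.67)]
lug_grip [([0.4245, 0.0936, 0.0634], 0.66)]
lid_hinge [([0.6069, 0.0264, 0.0616], 0.89)]
bench_block_mid [([0.5659, 0.1107, 0.0898], 0.78), ([0.4201, -0.3158, 0.0001], 0.36)]
offcut_a_mid [([0.3232, 0.1335, 0.0064], 0.81), ([0.504, 0.0113, 0.0828], 0.79)]
rack [([0.397, 0.3398, -0.0016], 0.93)]
bay_1 [([0.3995, 0.3378, 0.0293], 0.91), ([0.3605, 0.2645, 0.028], 0.57), ([0.3983, 0.3353, -0.0041], 0.2)]
bay_2 [([0.3995, 0.3378, 0.0293], 0.91), ([0.3605, 0.2645, 0.028], 0.57), ([0.3983, 0.3353, -0.0041], 0.2)]
offcut_b [([0.321, 0.1293, -0.0062], 0.85), ([0.5039, 0.0099, 0.0729], 0.83), ([0.4431, 0.4073, 0.0323], 0.74), ([0.3985, 0.3377, -0.0026], 0.74)]
1.0
```

View pics/top0.png

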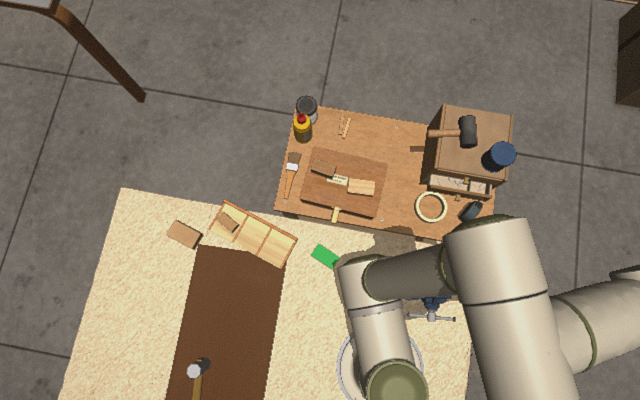

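View pics/scene0.png

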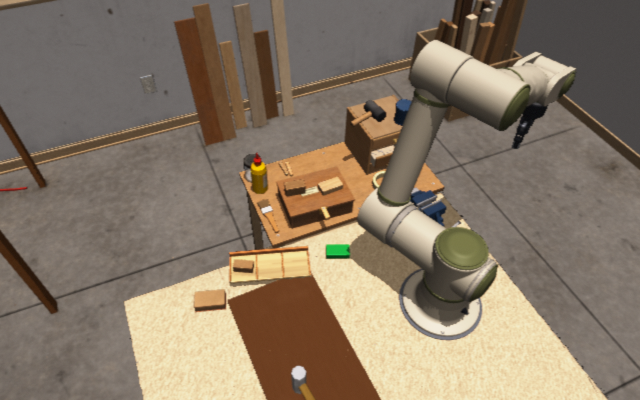

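The scene shot shows everything small. The box sits on the side bench with its lug at top px (336,214). On the lid are the oak block (323,169) and the pine block (361,187). The green look-alike lies on the table at (325,257). The rack is at (250,232) with its +y bay filled. The remaining step is to get the yaws from an enlarged crop with the model overlaid.

```bash
cat > h.py <<'E'
import numpy as np, cv2
from cell import robot, kinematics, viewer, nets
from scipy.spatial.transform import Rotation as R
def rot(a): return np.array([[np.cos(a),-np.sin(a)],[np.sin(a),np.cos(a)]])
def rect(c,a,lx,ly,z):
    p=np.array([[-lx,-ly],[lx,-ly],[lx,ly],[-lx,ly]])/2@rot(a).T+np.array(c)[:2]
    return np.c_[p,np.full(4,z)]
def proj(P,cam):
    k=viewer.calibration(cam)
    return cv2.projectPoints(np.array(P,float).reshape(-1,1,3),np.array(k["rvec"],float),np.array(k["tvec"],float),np.array(k["intrinsics"],float),None)[0].reshape(-1,2)
def crop(im,cam,roi,s,rects,name):
    x0,y0,x1,y1=roi
    o=cv2.resize(im[y0:y1,x0:x1,::-1],None,fx=s,fy=s,interpolation=cv2.INTER_CUBIC)
    for r,col in rects:
        q=((proj(r,cam)+.5-[x0,y0])*s-.5).round().astype(int)
        cv2.polylines(o,[q],True,col,1)
    return o
def down(a):  # tool pointing down, jaw axis x at yaw a
    return (R.from_euler('z',a)*R.from_euler('x',np.pi)).as_quat()
E
cat > see.py <<'E'
from h import *
import sys
im={c:cv2.imread(f"pics/{c}0.png")[:,:,::-1] for c in("top","scene")}
ab=-0.348; hin=np.array([.6065,.029]); box=hin+rot(ab)@[-.08,0]
ar=np.deg2rad(-31); bay1=np.array([.401,.338])
rs=[(rect(box,ab,.166,.226,.072),(255,0,255)),(rect(hin+rot(ab)@[-.186,0],ab,.044,.016,.074),(255,255,0)),
(rect(bay1,ar,.1,.248,.028),(255,0,255)),(rect(bay1+rot(ar)@[0,-.08],ar,.092,.075,.028),(255,255,0)),(rect(bay1,ar,.092,.075,.028),(255,255,0))]
if len(sys.argv)<2:
    o=crop(im["top"],"top",(205,145,395,275),4,rs,"")
    cv2.imwrite("pics/ov1.png",o)
    o=crop(im["scene"],"scene",(225,165,365,285),5,rs,"")
    cv2.imwrite("pics/ov2.png",o)
    print(box,ab)
E
python3 see.py
```

```text
[0.53129547 0.05628147] -0.348
```

View pics/ov1.png

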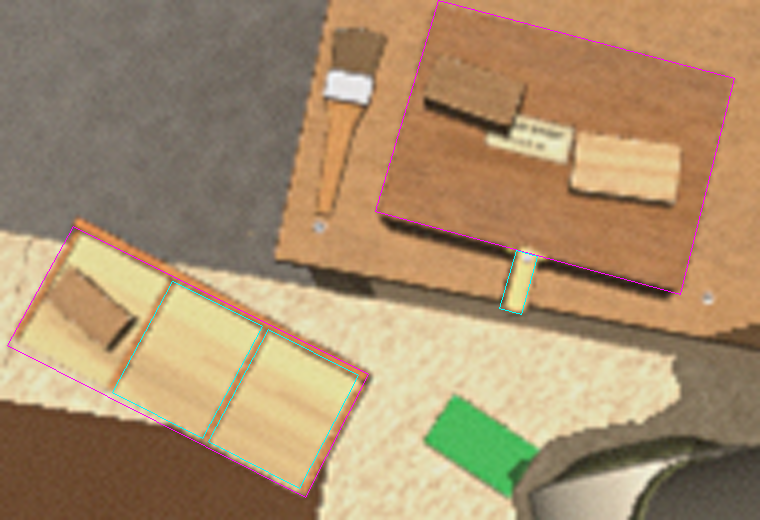

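View pics/ov2.png

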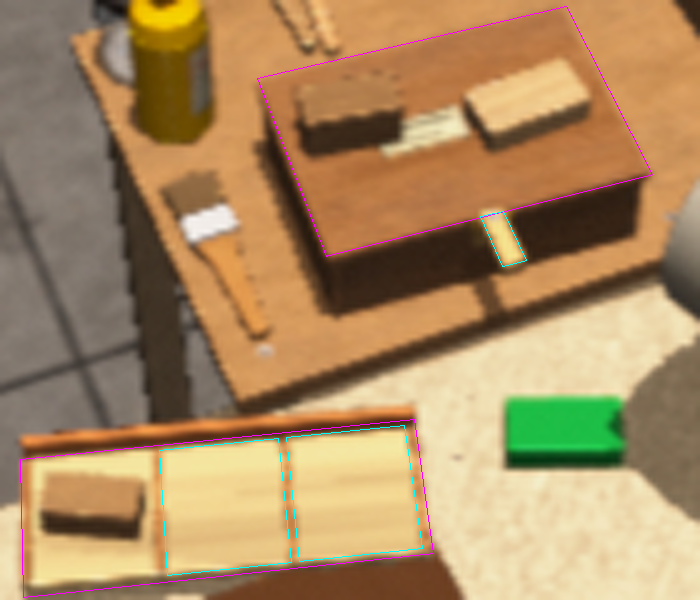

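The overlay fits the box, lug and rack. The lid carries the oak block (crop px 475,90) and the natural-coloured pine block (crop px 627,165), so these are the two to move. The green one at (480,445) lies on the table and is the look-alike, so I leave it. Next I back-project the block corners.

```bash
cat > m.py <<'E'
from h import *
def back(px,z,cam):
    k=viewer.calibration(cam); K=np.array(k["intrinsics"],float); r=cv2.Rodrigues(np.array(k["rvec"],float))[0]; t=np.array(k["tvec"],float).ravel()
    C=-r.T@t; d=(np.linalg.inv(K)@np.c_[px,np.ones(len(px))].T).T@r
    return (C+d*((z-C[2])/d[:,2])[:,None])[:,:2]
T=lambda p:(np.array(p)+.5)/4-.5+[205,145]
S=lambda p:(np.array(p)+.5)/5-.5+[225,165]
D={"oak":(.108,T([(437,58),(525,83),(513,124),(425,97)]),S([(298,82),(400,75),(402,110),(305,123)])),
"pine":(.094,T([(578,134),(680,143),(675,203),(571,190)]),S([(466,97),(565,60),(590,95),(488,133)]))}
for n,(z,a,b) in D.items():
    for c,p in(("top",a),("scene",b)):
        w=back(p,z,c); (cx,cy),sz,_=cv2.minAreaRect((w*1000).astype(np.float32))
        l=(w[0]-w[1]+w[3]-w[2])/2; s=(w[0]-w[3]+w[1]-w[2])/2
        print(n,c,w.mean(0).round(4),np.linalg.norm(l).round(3),np.linalg.norm(s).round(3),"len yaw",np.degrees(np.arctan2(l[1],l[0])).round(1),"short",np.degrees(np.arctan2(s[1],s[0])).round(1))
E
python3 m.py
```

```text
oak top [0.5656 0.1132] 0.065 0.031 len yaw 68.5 short -20.6
oak scene [0.5662 0.1133] 0.066 0.035 len yaw 59.7 short -31.9
pine top [0.5047 0.0102] 0.074 0.043 len yaw 79.3 short -11.3
pine scene [0.5049 0.0119] 0.076 0.036 len yaw 78.6 short -13.4
```

```bash
cat > ov3.py <<'E'
from see import *
d=np.deg2rad
def f(c,a,lx,ly,z,h,col): return [(rect(c,d(a),lx,ly,z+h),col),(rect(c,d(a),lx,ly,z),(0,0,255))]
out=[]
for yaw in(-22,-28):
  rr=f([.566,.1132],yaw,.034,.066,.072,.036,(0,255,0))+f([.5048,.011],-11.5,.042,.075,.072,.022,(0,255,0))
  out.append(np.hstack([cv2.resize(crop(im["top"],"top",(305,155,380,200),5,rr,""),(400,240)),cv2.resize(crop(im["scene"],"scene",(278,170,350,205),5,rr,""),(400,240))]))
cv2.imwrite("pics/ov3.png",np.vstack(out))
E
python3 ov3.py x
```

```text
(no output)
```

View pics/ov3.png

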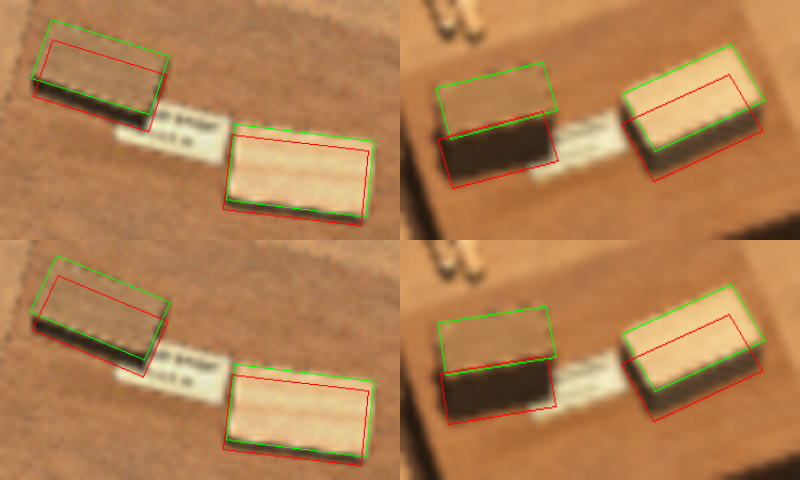

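Both overlays fit to a few mm, with oak short-axis yaw about -25° and pine about -11.5°. I take the oak first, into the middle bay, so the fully opening fingers clear its neighbours.

```bash
cat >> h.py <<'E'
d2=np.deg2rad
HIN=np.array([.6065,.029]); AB=-.348; AR=d2(-31); BAY1=np.array([.401,.338])
def st(msg=""):
    s=robot.get_state(); print(msg,"t",round(s["time_s"],2),"pos",np.round(s["tool_pos"],4),"w",round(s["width"],3),"F",np.round(s["contact_force"],1),"q6",round(s["q"][5],2))
def yawfit(p,a):  # choose half-turn with the smaller joint travel
    q0=np.array(robot.get_state()["q"]); best=None
    for k in(0,np.pi):
        q=kinematics.ik(list(p),list(down(a+k)))
        if q is not None:
            c=np.abs(np.array(q)-q0).max()
            if best is None or c<best[0]: best=(c,a+k)
    return best[1]
def pick(c,a,z,hi,squeeze=40):
    a=yawfit([*c,hi],a); o=list(down(a))
    robot.move_pose([*c,hi],o)
    robot.move_straight([*c,z+.03],velocity=.25)
    print("hit",robot.move_straight([*c,z],velocity=.08,contact_N=6)); robot.grab(squeeze); st("grabbed")
    robot.move_straight([*c,.22],velocity=.25); st("lifted")
def place(c,a,z,hi=.22):
    a=yawfit([*c,hi],a); robot.move_pose([*c,hi],list(down(a)))
    robot.move_straight([*c,z+.02],velocity=.25)
    print("touch",robot.move_straight([*c,z-.006],velocity=.04,contact_N=5)); st("placed")
    robot.ungrasp(); robot.move_straight([*c,.2],velocity=.25); st("up")
E
python3 - <<'E'
from h import *
s=robot.get_state()
robot.move_straight([.178,-.494,.38],velocity=.3)
c=[.5658,.1132]
robot_hi=.38
pick(c,d2(-25),.079,.30)
im=viewer.snapshot("scene"); cv2.imwrite("pics/s1.png",cv2.resize(im[:,:,::-1][140:320,180:440],None,fx=3,fy=3))
E
```

```text
hit False
grabbed t 6.17 pos [0.566  0.1132 0.0794] w 0.39 F [-0.9 -0.4  3.2] q6 0.43
lifted t 6.89 pos [0.5651 0.1132 0.2182] w 0.393 F [-0.4  0.3 -1.4] q6 0.43
```

View pics/s1.png

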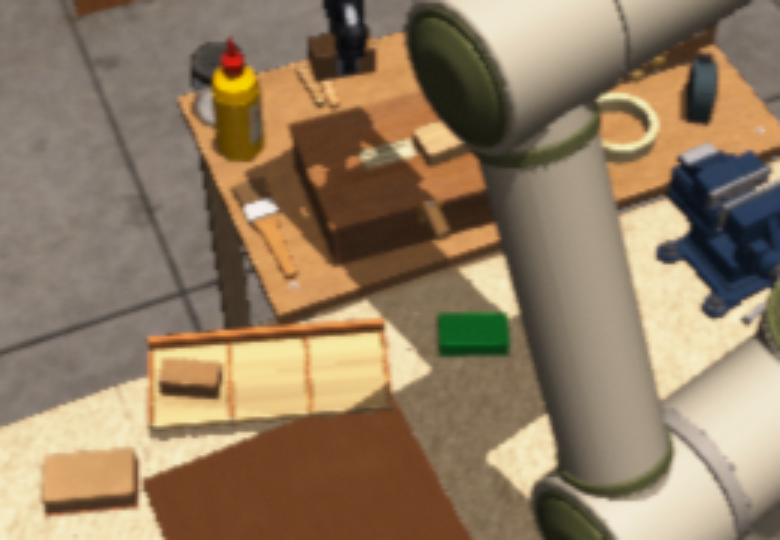

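The oak block is held (opening 33 mm) at crop px (330,50), and the lid is still shut. Placing it.

```bash
python3 - <<'E'
from h import *
c=BAY1+rot(AR)@[0,-.006]
place(c,AR+np.pi/2,.0354)
pick([.5048,.011],d2(-11.5),.0735,.22)
im=viewer.snapshot("top"); cv2.imwrite("pics/t2.png",cv2.resize(im[:,:,::-1][145:275,195:395],None,fx=4,fy=4,interpolation=cv2.INTER_CUBIC))
print(nets.spot_in("bench_block","top"))
E
```

```text
touch True
placed t 9.35 pos [0.3979 0.3329 0.0349] w 0.39 F [-0.6 -0.5  2.7] q6 -0.56
up t 10.72 pos [0.3973 0.3326 0.1987] w 0.999 F [ 0.1  0.4 -0.8] q6 -0.56
hit False
grabbed t 13.62 pos [0.505  0.0109 0.074 ] w 0.478 F [-0.9  1.   6. ] q6 -0.01
lifted t 14.35 pos [0.5041 0.0111 0.2185] w 0.484 F [-0.5  1.1 -0.9] q6 -0.01
[{'centre': [0.3926, 0.3288, 0.0648], 'conf': 0.71}, {'centre': [0.436, 0.4029, 0.0566], 'conf': 0.66}, {'centre': [0.3955, 0.3169, 0.0341], 'conf': 0.56}]
```

View pics/t2.png

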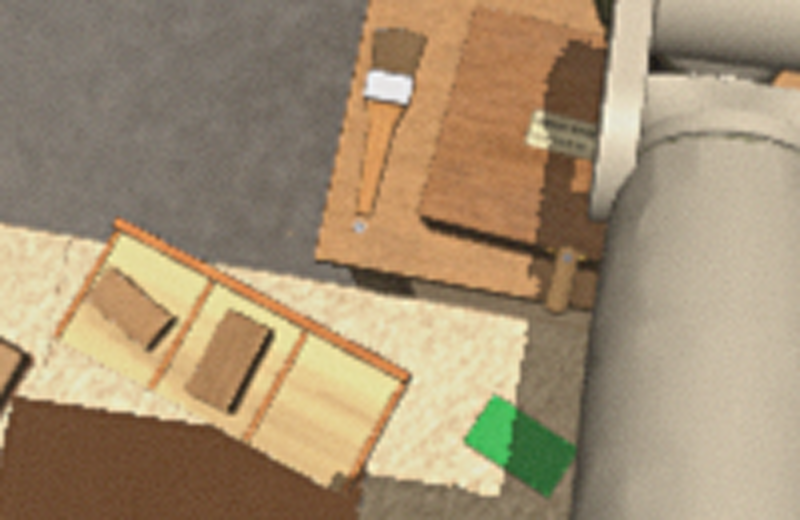

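The oak lies square in the middle bay (px 230,360). The existing offcut (135,310) is where it was, with its long side lying roughly along the row, not front to back. I follow the explicit wording: length along rack x, the only way the 75 mm pine fits. Now placing the pine in the end bay.

```bash
python3 - <<'E'
from h import *
c=BAY1+rot(AR)@[0,-.0865]
place(c,AR+np.pi/2,.030)
c2=HIN+rot(AB)@[-.193,0]; print("lug",c2)
a=yawfit([*c2,.2],AB+np.pi/2)
robot.move_pose([*c2,.2],list(down(a))); st("over lug")
o=[]
for cam,(x0,y0,x1,y1) in(("top",(195,185,355,285)),("scene",(225,165,385,285))):
    im=viewer.snapshot(cam)
    rs=[(rect(BAY1+rot(AR)@[0,-.0865],AR,.075,.042,.05),(0,255,0)),(rect(BAY1+rot(AR)@[0,-.006],AR,.066,.034,.064),(0,255,0))]
    o.append(cv2.resize(crop(im,cam,(x0,y0,x1,y1),5,rs,""),(600,290)))
    print([(np.round(d["centre"],4),round(d["conf"],2)) for t in("lug_grip","offcut_a_mid","bench_block_mid") for d in nets.pinpoint(t,cam)])
cv2.imwrite("pics/t3.png",np.vstack(o))
E
```

```text
touch True
placed t 16.93 pos [0.3565 0.2638 0.0293] w 0.482 F [ 1.4 -0.5 -0.4] q6 -0.66
up t 18.27 pos [0.3559 0.2636 0.1988] w 1.003 F [ 1.1  1.  -0.3] q6 -0.66
lug [0.42506907 0.09481655]
over lug t 19.03 pos [0.4246 0.0954 0.1992] w 1.0 F [-0.2 -0.2 -1.1] q6 -1.27
[(array([0.3569, 0.2643, 0.0284]), 0.51), (array([0.3525, 0.2644, 0.0432]), 0.56), (array([0.3965, 0.3289, 0.0454]), 0.58)]
[(array([0.4245, 0.0983, 0.0713]), 0.55), (array([ 0.4032,  0.3371, -0.0008]), 0.48), (array([0.3234, 0.1298, 0.0066]), 0.91), (array([0.3558, 0.2632, 0.0407]), 0.8), (array([0.3965, 0.3356, 0.0451]), 0.81)]
```

View pics/t3.png

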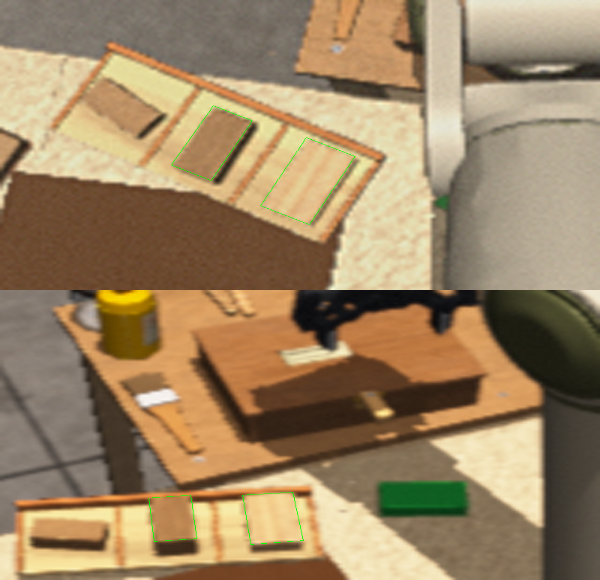

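Both blocks lie flat and square inside their bays: the overlays coincide at px (215,145) and (310,180), and at (173,520) and (272,518) in the scene. The lug is free under the gripper. Now I grip it and lift along the arc.

```bash
python3 - <<'E'
from h import *
c=HIN+rot(AB)@[-.193,0]
robot.move_straight([*c,.09],velocity=.2)
print("hit",robot.move_straight([*c,.048],velocity=.08,contact_N=6))
robot.grab(50); st("grab")
p0=np.array([*c,.048]); u=rot(AB)@[1,0]
for deg in range(5,46,5):
    t=d2(deg); r=np.array([-.193*np.cos(t)+.005*np.sin(t), .193*np.sin(t)+.005*np.cos(t)])-[-.193,.005]
    robot.move_straight(list(p0+[*(u*r[0]),r[1]]),velocity=.08)
    if deg in(5,25,45): st(deg)
robot.sleep(.5); s=robot.get_state(); st("hold")
p=np.array(s["tool_pos"])+[0,0,.018]; h=(HIN-p[:2])@u; print("angle",np.degrees(np.arctan2(p[2]-.061,h))-1.48)
o=[]
tip=lambda x,y,t,z0=.005:[*(HIN+u*(-x*np.cos(t)+z0*np.sin(t))+rot(AB)@[0,y]),.061+x*np.sin(t)+z0*np.cos(t)]
for cam,roi in(("top",(285,135,405,225)),("scene",(250,135,370,225))):
    im=viewer.snapshot(cam)
    t=d2(45); rs=[(np.array([tip(0-.003,-.113,t,.011),tip(.163,-.113,t,.011),tip(.163,.113,t,.011),tip(-.003,.113,t,.011)]),(0,255,0))]
    o.append(cv2.resize(crop(im,cam,roi,5,rs,""),(400,300)))
    for n in("lug_grip","lid_hinge"): print(cam,n,[(np.round(d["centre"],4),round(d["conf"],2)) for d in nets.pinpoint(n,cam)])
print("expect",tip(.193,0,d2(45)))
cv2.imwrite("pics/t4.png",np.hstack(o))
E
```

```text
hit False
grab t 21.44 pos [0.425  0.0945 0.0482] w 0.177 F [-2.4 -3.1  4.9] q6 -1.27
5 t 21.8 pos [0.4261 0.0941 0.0649] w 0.178 F [ 0.5 -5.2 -2.2] q6 -1.27
25 t 23.23 pos [0.444  0.088  0.1292] w 0.179 F [-2.5 -3.5 -1.1] q6 -1.29
45 t 24.67 pos [0.4818 0.0748 0.183 ] w 0.177 F [ 0.3  5.8 -0.3] q6 -1.31
hold t 25.17 pos [0.4818 0.0748 0.183 ] w 0.175 F [ 0.7  6.1 -0.7] q6 -1.31
angle 45.02525243376254
top lug_grip []
top lid_hinge [(array([0.3977, 0.3385, 0.0284]), 0.19)]
scene lug_grip [(array([0.482 , 0.0763, 0.201 ]), 0.58)]
scene lid_hinge [(array([0.6051, 0.0329, 0.0554]), 0.7), (array([0.4012, 0.339 , 0.0287]), 0.29)]
expect [np.float64(0.48153256155712754), np.float64(0.07433364455927714), np.float64(0.20100714267493638)]
```

View pics/t4.png

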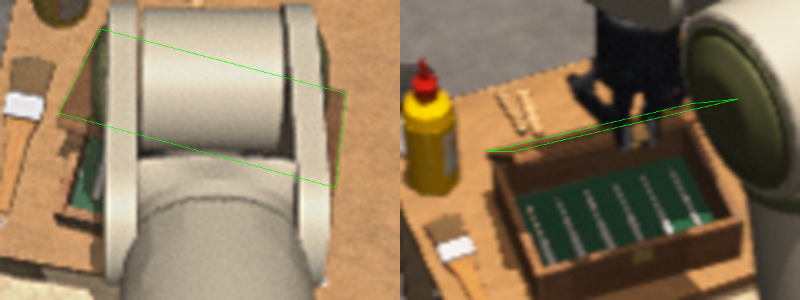

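The lid is open, and its edge (scene crop px 490,150 to 740,100) lies on the 45° overlay. The gripper is on the lug at about (640,130). Handing in.

```bash
python3 -c "
from h import *
robot.finish_job(); st('done')"
```

```text
the job is handed in; nothing more can be done
the job is handed in; nothing more can be done
```

The job is handed in with both blocks in the rack and the gripper still holding the lug, with the lid at 45°. The last reading before hand-in was at about 25 s; I have no verdict from the judging.

- **Blocks:** The oak block is in the middle bay and the pine offcut in the end bay on the rack's -y side. Both lie flat and square, with the long side front to back. Model outlines drawn over both camera pictures matched, and the networks' positions agreed to within about 8 mm. I placed each block 6–7 mm off its bay centre so the opening fingers would clear the neighbouring blocks.
- **Lid:** It stayed shut until both blocks were down. The gripper position gives 45.0°. The network put the lug within 2 mm of where it should be at 45°, seen by the scene camera. The lid edge in the scene picture also lies on the 45° outline. The force on the tool while holding was about 6 N.

**Checks that failed or disagreed:**
- **Top camera:** The arm hid the lug in the last picture, so the final lid check rests on the scene camera and the arm's own position.
- **Existing offcut:** It appears to lie with its long side roughly along the row, not front to back as the task describes. I followed the explicit wording instead, and the 75 mm pine fits its bay no other way. I left that offcut and the green look-alike where they were.

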